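Clamp a straightedge to an acrylic strip, pin the jaw and hold it shut

TASK

Lay the aluminium straightedge flat on the bed of the hinged edge clamp, flush against the free edge of the blue acrylic strip and centred along it, then swing the clamp's jaw fully shut and after that push the locking pin all the way down through the two aligned holes. Finish by squeezing the two orange grip blocks together with the gripper and stay like that: the program ends while still holding the clamp pressed shut. Leave the tin, the clear tube and the wooden plug where they are.

Things in the scene. Friction and masses are not known exactly. Their poses are not given: they have to be found in the camera images.
- jig: Hinged edge clamp, fixed to the bench. Frame: origin on the bench, x across the jaws (away from the moving jaw), y along them (to the hinge), z up. All sizes below in mm of this frame. Aluminium bed x -70..80, y -165..155, top z = 10. Grey rail x 55..75, y -100..100, 34 high. Grey hinge block x 2..18, y 115..135, 38 high. Grey lug 36 x 34 under point hole. The moving jaw opens towards -x.
- strip_edge (a point): Middle of the foot of the free edge of the blue acrylic strip, at clamp x = 0, y = 0, z = 10 (bed top); axes as the clamp's. The strip is fixed on the bed: 6 mm thick (top z = 16), x 0..54, y -65..65. The straightedge goes against its vertical face x = 0. The shut jaw's face stands at x = -31.5, so a flush straightedge has 1.5 mm of play; the closing jaw pushes it true.
- jaw: Moving half: dark steel bar 18 mm wide, 225 mm long from the hinge, 12 to 40 mm above the bench, with the post, one orange grip and a tongue with the upper pin hole. Origin: on the hinge axis, bench level; its axes match the clamp's when shut (a stop). It opens clockwise from above, towards clamp -x; starts 0.5 to 0.75 rad open. Light dry friction (0.12 N m): it stays where left.
- jaw_hinge (a point): On the vertical hinge axis of the jaw, 40 mm above the bench; clamp x = -40.5, y = 125.
- jaw_post (a point): Centre of the top of the upright steel post on the jaw, to pinch or push when swinging it: 14 mm in diameter, from 40 (bar top) to 68 mm above the bench, on the bar's centre line 180 mm from the hinge axis. With the jaw shut it is at clamp x = -40.5, y = -55.
- jaw_hole (a point): Centre of the mouth of the upper pin hole in the jaw's tongue (36 x 34 mm, 11 mm thick, top 40 mm above the bench; round hole 12.5 mm wide, 2 mm chamfer). With the jaw shut it lies right above point hole, 12 mm higher, at clamp x = -30, y = -140.
- hole (a point): Centre of the mouth of the lower pin hole in the fixed lug, 28 mm above the bench, at clamp x = -30, y = -140; hole 12.5 mm wide, 2 mm chamfer, 18 mm deep down to the bed; axes as the clamp's.
- straightedge: Loose aluminium straightedge 30 x 130 mm, 6 mm thick, 0.11 to 0.23 kg, with a black grip rib along the middle of its top (12 mm across, 44 mm long, 6 to 36 mm above the underside). Origin: centre of the underside; y along it, x across, z up. Either long edge may go to the strip. Done: origin at clamp x = -15, y = 0, z = 10. Starts flat on the bench left or right of the clamp.
- pin: Loose locking pin, 50 g: brass shank 10 mm in diameter, 28 mm long, its last 6 mm tapering to 5 mm; above it a yellow round head 16 mm in diameter, 30 mm tall. Origin: end of the tip; z up along the pin. Starts upright in the stand, tip 6 mm and head 34 to 64 mm above the bench. Fully in, the head rests on the jaw's tongue: tip 12 mm, head 40 to 70 mm above the bench.
- stand: Wooden block 56 x 56 x 34 mm fixed to the bench, holding the pin upright in a 13 mm hole in its middle, 30 mm deep; origin: centre of its underside. It is on the side of the clamp where the straightedge is not.
- fixed_grip: Orange grip block of the fixed half: 12 mm across (clamp x), 24 mm along (clamp y), 10 to 70 mm above the bench. Origin: centre of its underside, at clamp x = -13, y = -100, z = 10.
- moving_grip (a point): Centre of the top of the orange grip block of the jaw: 12 x 24 mm, 38 to 70 mm above the bench; with the jaw shut at clamp x = -27.5, y = -100, beside the fixed grip (gap 2.5 mm). The two then measure 26.5 mm over their outer faces, x -33.5..-7. The jaw's bar (top 40 mm above the bench) runs below the outer side: keep fingers above it.
- tin: Bystander: tin with a black label, 72 mm in diameter, 95 mm high, off the clamp's far left corner. Origin: centre of its underside.
- tube: Bystander: upright clear acrylic tube, 56 mm in diameter, 110 mm high, off the clamp's far right corner. Origin: centre of its underside.
- plug: Bystander: wooden plug, 38 mm in diameter, 50 mm high, beyond the clamp. Origin: centre of its underside.

How it is judged (in metres and radians):
On the way, in this order (a step that is already met when the one before it is completed fails the run):
1. the straightedge lies flat on the bed, flush against the acrylic edge (gap under 4 mm, within 0.08 rad) and centred along it within 20 mm, while the jaw is still open (x of straightedge in the frame of jig between -0.019 and -0.0125 m and y of straightedge in the frame of jig between -0.02 and 0.02 m and z of straightedge in the frame of jig between 0.007 and 0.0125 m and angle between straightedge's own z axis and vertical below 0.08 rad and angle between the y axis of straightedge and the y axis of jig, either way round below 0.08 rad and angle between the y axis of jaw and the y axis of jig, either way round above 0.1 rad), for 0.2 s.
2. the jaw is shut (under 0.02 rad) with the pin not yet in (angle between the y axis of jaw and the y axis of jig, either way round below 0.02 rad and not (horizontal distance between pin and hole below 0.004 m and z of pin in the frame of hole below -0.012 m and angle between pin's own z axis and vertical below 0.12 rad)), for 0.1 s.
3. the pin is fully down through both holes (angle between the y axis of jaw and the y axis of jig, either way round below 0.02 rad and horizontal distance between pin and hole below 0.004 m and z of pin in the frame of hole below -0.012 m and angle between pin's own z axis and vertical below 0.12 rad), for 0.2 s.
At the end, for the whole second after the job is handed in: Straightedge flat on the bed against the strip (gap under 3 mm, 0.04 rad, centred within 20 mm), jaw shut (under 0.015 rad), pin upright in both holes (tip 12 mm or more into the lower, 4 mm off axis at most), and the fingers still squeezing both orange grips with over 4 N each (x of straightedge in the frame of jig between -0.018 and -0.0125 m and y of straightedge in the frame of jig between -0.02 and 0.02 m and z of straightedge in the frame of jig between 0.007 and 0.0125 m and angle between straightedge's own z axis and vertical below 0.08 rad and angle between the y axis of straightedge and the y axis of jig, either way round below 0.04 rad and horizontal distance between pin and hole below 0.004 m and z of pin in the frame of hole below -0.012 m and angle between pin's own z axis and vertical below 0.12 rad and angle between the y axis of jaw and the y axis of jig, either way round below 0.015 rad and contact force between the fingers and jaw above 4 N and contact force between the fingers and fixed_grip above 4 N); the arm keeps its last pose, push and grip.
It fails at once if the tin is moved by more than 30 mm (distance of tin from where it was at the start of the episode above 0.03 m).
It fails at once if the tube is moved by more than 30 mm (distance of tube from where it was at the start of the episode above 0.03 m).
It fails at once if the plug is moved by more than 30 mm (distance of plug from where it was at the start of the episode above 0.03 m).
It also fails if it takes over 64 s, if anything falls off the work surface, if the arm or the gripper's body presses on something with over 40 N, if the wrist force passes 120 N, or if a joint passes its speed limit or range.

ROBOT

A 6-joint arm with a two-finger parallel gripper is mounted at the origin on the work surface. World frame = base frame: x ahead of the robot, y to its left, z up, the work surface at z = 0. Lengths are in mm, angles in rad, forces in N, time in s.
With the tool pointing down it reaches from about 300 to 775 mm from the base axis. Payload 14.6 kg.
Tool frame: the origin (TCP) lies midway between the tips of the shut fingers; the grasp point (between the pads) lies 19 mm behind it; z points along the fingers, y is the direction in which the jaws open and shut (so a half turn about z gives the same grasp; the last joint's range is limited). The gripper opens to 94 mm and grips with 3 to 60 N. Pads are 16 mm wide; open, the fingers measure 119 mm over their backs; the gripper's body (75 mm by 177 mm) begins 78 mm behind the grasp point.
Start: joints at [1.097, 0.3, 1.521, -0, 1.321, -0.067], TCP at [217.616, 505.106, 165.446] pointing down, gripper open.
Joint ranges: [-3.03, 3.03], [-0.79, 2.21], [0.23, 2.52], [-1.04, 4.18], [0, 3.07], [-2.55, 2.55]. Speed limits (rad/s): [2.22, 2.22, 2.57, 3.14, 3.14, 3.14].

INTERFACE

Orientations are given as [roll, pitch, yaw] about the fixed x, y, z axes, in that order (R = Rz(yaw) Ry(pitch) Rx(roll)).
In Python, from cell import read_state, camera, get_calibration, sign_off gives the robot as it stands.
- The arm moves only by the tool carry_out, never from a script. Its argument "series" is a list of rows, each an object with "delta_pos": the shift along the world's x, y, z in mm, a list of three; "turn": the turn, a rotation vector about the world's x, y, z in rad, a list of three; "hand": the opening, from 0 (shut) to 1 (fully open). A call has 1 to 8 rows; each row is the pose to reach, as a shift and turn from the pose commanded when the call began; what a row does not reach only later rows make up. A row lasts 1/8 s, in which the tool goes at most 62.5 mm and 10.7 degrees, less where a joint would pass 70% of its speed; a pose out of reach is approached as far as the arm can. A call with a gripper value outside its range is refused whole. The fingers move at their own pace and stop on an object; "squeeze" is the grip in N (left out, the last holds). Time passes only in rows, so rows that repeat a pose let the fingers close. It gives the time, the measured TCP pose, the force and the opening at its end, in the units of the state.
- read_state(): the state, without advancing time (a new reading comes with each control period).
- camera(name): name is "scene" or "top" or "wrist"; returns the picture (480x640x3 uint8, red, green, blue); there is no depth.
- get_calibration(name): a dict with "intrinsics" (3x3 intrinsics, pixels), "pose" (4x4, takes a point from camera to world coordinates). Camera axes: x right, y down, z forward; pixel columns grow to the right and rows downward; lengths in mm; the calibration is good to about 2 mm. A picture is of the moment at which its call begins: read the wrist's pose just before it. get_calibration takes no time and is no camera call; for the wrist camera it gives the pose at the moment of the call.
- sign_off(): hands the job in, once; it reports no verdict.
The state is a dict: "clock": time; "joints": joint angles; "qd": joint speeds; "effort": joint torques, N m; "eef_pos": TCP position; "eef_rot": TCP orientation; "wrist_force": force on the tool from outside, world axes, zero at the start; "moment": the same for the moment, N m; "finger_gap": finger opening in mm.
Only numpy, scipy, OpenCV 4.12 (cv2) and the standard library are available. Lean on these libraries where they do the work, as an engineer would, in place of code of your own. Each camera call takes 0.05 s, during which the arm holds its last target.

## Working session

There is one attempt and no reset: what is moved stays moved. The work goes in short steps, Python scripts to look and compute and a tool call to move; the robot and the scene stay as the last step left them, time stands still between calls to the robot, and variables do not carry over. Pictures are saved under pics/ and viewed, and the job is handed in when it is done.

Besides the shell and the picture viewer there is one more tool, called after "Emit:" as name(argument=value, ...), one argument or row to a line, values as JSON. carry_out: Moves the arm, as the interface text tells. Its arguments: {"type":"object","properties":{"series":{"type":"array"},"squeeze":{"type":"number"}},"required":["series"]}

```bash
ls; mkdir -p pics
python3 - <<'E'
from cell import *
import cv2,json
s=read_state(); print(s)
for n in ("scene","top","wrist"):
    c=get_calibration(n); print(n,c)
    cv2.imwrite(f"pics/{n}0.png",camera(n)[:,:,::-1])
E
```

```text
pics
{'clock': 0.0, 'joints': array([ 1.09743099e+00,  3.00450955e-01,  1.52158923e+00, -2.07067859e-05,
        1.32071128e+00, -6.66122475e-02]), 'qd': array([-0.00055222, -0.00099608, -0.00047861,  0.00196668, -0.00099142,
        0.0017366 ]), 'effort': array([ 1.12009740e-03, -5.31801260e+01, -3.52730262e+01,  7.08900648e-02,
        2.44285783e-02, -1.34037778e-04]), 'eef_pos': array([217.46642776, 504.83746977, 164.89396413]), 'eef_rot': array([-3.14043507e+00, -5.71219170e-05,  2.73484467e+00]), 'wrist_force': array([-0.3120769 ,  0.12293121,  0.15598241]), 'moment': array([-0.0008632 , -0.0326698 , -0.01643879]), 'finger_gap': 93.99797351557783}
scene {'intrinsics': array([[512.40905261,   0.        , 319.02811837],
       [  0.        , 512.40905261, 240.63698685],
       [  0.        ,   0.        ,   1.        ]]), 'pose': array([[-1.53296704e-01,  7.09306769e-01, -6.88029089e-01,
         1.25995619e+03],
       [ 9.88046239e-01,  9.85556359e-02, -1.18538669e-01,
         9.65877147e+01],
       [-1.62711359e-02, -6.97976141e-01, -7.15936140e-01,
         7.27073465e+02]
[... 438 characters left out ...]
],
       [-2.30516980e-03, -1.30222846e-01, -9.91482071e-01,
         1.00629748e+03],
       [ 0.00000000e+00,  0.00000000e+00,  0.00000000e+00,
         1.00000000e+00]])}
wrist {'intrinsics': array([[406.56161398,   0.        , 317.53963725],
       [  0.        , 406.56161398, 246.06071541],
       [  0.        ,   0.        ,   1.        ]]), 'pose': array([[ 3.95658881e-01,  8.84377135e-01,  2.47651234e-01,
         1.44783035e+02],
       [ 9.18396637e-01, -3.81381101e-01, -1.05337899e-01,
         5.35790065e+02],
       [ 1.29107113e-03,  2.69119935e-01, -9.63105806e-01,
         3.83644254e+02],
       [ 0.00000000e+00,  0.00000000e+00,  0.00000000e+00,
         1.00000000e+00]])}
```

View pics/top0.png

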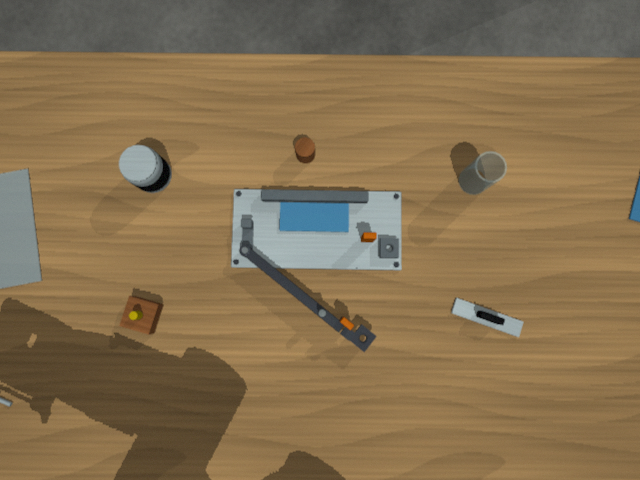

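View pics/scene0.png

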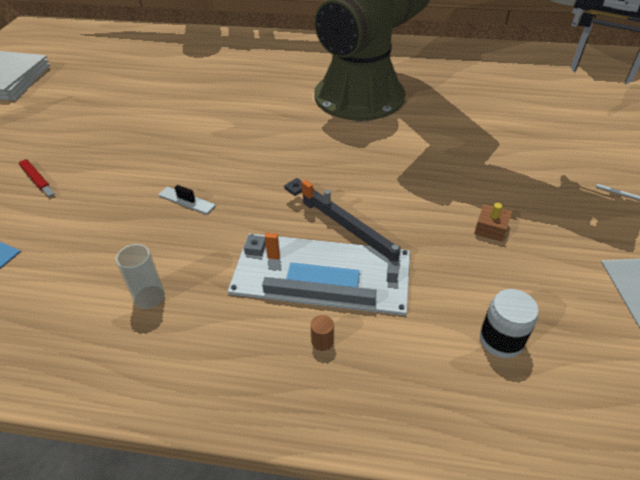

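The top view shows the clamp at (235–400, 190–270) with its y axis to image left. The jaw is open, with its post at about (322,313). The straightedge is on the right at (487,316), and the pin stand is on the left at (140,315) with the yellow head at (134,315). I'll measure these next.

```bash
cat > h.py <<'E'
import numpy as np,cv2
from cell import *
def ray(cal,uv):
    K,P=cal["intrinsics"],cal["pose"]
    d=P[:3,:3]@np.linalg.inv(K)@np.array([uv[0],uv[1],1.0]); return P[:3,3],d
def onz(cal,uv,z):
    o,d=ray(cal,uv); return o+d*(z-o[2])/d[2]
def proj(cal,p):
    K,P=cal["intrinsics"],cal["pose"]; q=K@(P[:3,:3].T@(np.asarray(p,float)-P[:3,3])); return q[:2]/q[2]
def blobs(m,minA=20):
    m=cv2.morphologyEx(m.astype(np.uint8)*255,cv2.MORPH_OPEN,np.ones((2,2)))
    cs,_=cv2.findContours(m,cv2.RETR_EXTERNAL,cv2.CHAIN_APPROX_NONE)
    out=[]
    for c in sorted(cs,key=cv2.contourArea,reverse=True):
        if cv2.contourArea(c)<minA: continue
        M=cv2.moments(c); out.append((M['m10']/M['m00'],M['m01']/M['m00'],cv2.contourArea(c),cv2.minAreaRect(c),c))
    return out
def hsv(img): return cv2.cvtColor(img,cv2.COLOR_RGB2HSV).astype(int)
E
python3 - <<'E'
from h import *
for n in("top","scene"):
    im=cv2.imread(f"pics/{n}0.png")[:,:,::-1].copy(); H=hsv(im); cal=get_calibration(n)
    h,s,v=H[...,0],H[...,1],H[...,2]
    for name,m,z in(("blue",(h>95)&(h<120)&(s>120)&(v>80),16),("yellow",(h>22)&(h<35)&(s>200)&(v>100),64),("orange",(h>3)&(h<16)&(s>215)&(v>150),70),("white",(s<40)&(v>120),6),("black",(v<25),36)):
        for b in blobs(m)[:5]:
            print(n,name,np.round(b[:3],1),np.round(b[3][0],1),np.round(b[3][1],1),round(b[3][2],1),np.round(onz(cal,b[:2],z),1), [list(np.round(onz(cal,p,z)[:2],1)) for p in cv2.boxPoints(b[3])] if name in("blue","white") else "")
im=cv2.imread("pics/top0.png")
a=cv2.resize(im[180:360,225:410],None,fx=4,fy=4,interpolation=cv2.INTER_CUBIC)[:, :740]
cv2.imwrite("pics/z1.png",cv2.resize(a,(616,600)))
b=cv2.resize(im[290:345,445:530],None,fx=6,fy=6,interpolation=cv2.INTER_CUBIC); c=cv2.resize(im[290:340,110:170],None,fx=6,fy=6,interpolation=cv2.INTER_CUBIC)
cv2.imwrite("pics/z2.png",b);cv2.imwrite("pics/z3.png",c)
E
```

```text
top blue [ 314.6  217.4 1815. ] [314.6 217.4] [67.3 28.2] 1.0 [665.3  -3.9  16. ] [[np.float64(638.8), np.float64(59.4)], [np.float64(692.7), np.float64(59.7)], [np.float64(692.1), np.float64(-67.6)], [np.float64(638.3), np.float64(-67.0)]]
top blue [636.1 208.3 158. ] [635. 202.] [38.  8.] 90.0 [ 690.2 -609.8   16. ] [[np.float64(738.7), np.float64(-603.2)], [np.float64(738.9), np.float64(-618.4)], [np.float64(666.0), np.float64(-613.6)], [np.float64(665.8), np.float64(-598.6)]]
top yellow [134.2 316.2  54. ] [134. 316.] [8. 8.] 90.0 [479.  309.2  64. ] 
top orange [347.7 324.1  55.5] [347.9 324.2] [12.4  5.6] 36.9 [470.4 -64.3  70. ] 
top orange [370.7 236.2  47. ] [370.5 236.5] [ 5. 11.] 90.0 [ 624.5 -104.3   70. ] 
top white [ 324.9  236.5 8742.5] [317.4 230.2] [170.3  78.8] 0.8 [630.5 -23.8   6. ] [[np.float64(568.0), np.float64(150.6)], [np.float64(718.8), np.float64(153.4)], [np.float64(717.9), np.float64(-172.6)], [np.float64(567.4), np.float64(-169.2)]]
top white [  17.5  232.4 3929. ] [ 20.5 229.5] [119.  41.] 90.0 [631.1 559.7   6. ] [[np.float64(751.8), np.float64(603.8)]
[... 2307 characters left out ...]
98.7), np.float64(478.4)]]
scene white [ 15.6  67.  952. ] [22.5 71. ] [38. 45.] 90.0 [  -25.7 -1034.7     6. ] [[np.float64(-111.5), np.float64(-1140.4)], [np.float64(-128.7), np.float64(-997.5)], [np.float64(90.0), np.float64(-874.2)], [np.float64(106.1), np.float64(-1001.9)]]
scene white [203.5 206.1 193.5] [203.9 206.5] [20.6 12. ] 20.0 [ 499.7 -280.5    6. ] [[np.float64(510.9), np.float64(-301.9)], [np.float64(474.7), np.float64(-304.9)], [np.float64(491.1), np.float64(-256.7)], [np.float64(526.4), np.float64(-254.9)]]
scene black [502.5 340.5 600. ] [502.5 339.6] [45.3 22.6] 23.6 [772.8 301.6  36. ] 
scene black [185.6 195.6 104.5] [185.1 195.3] [21.   8.5] 26.6 [ 505.  -311.9   36. ]
```

View pics/z1.png

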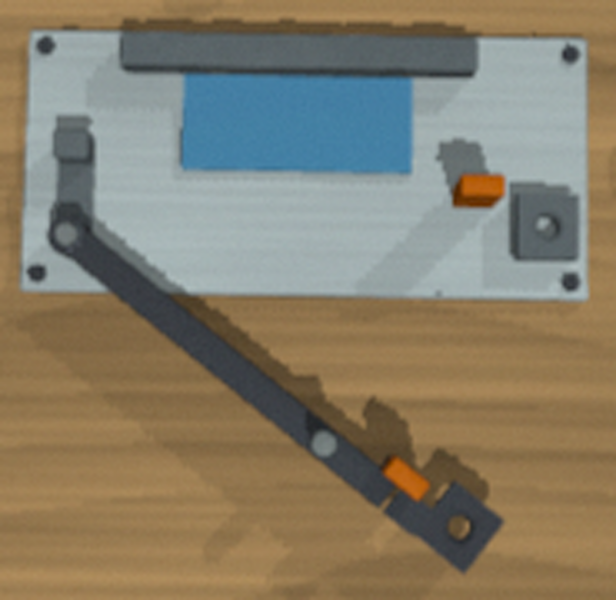

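View pics/z2.png

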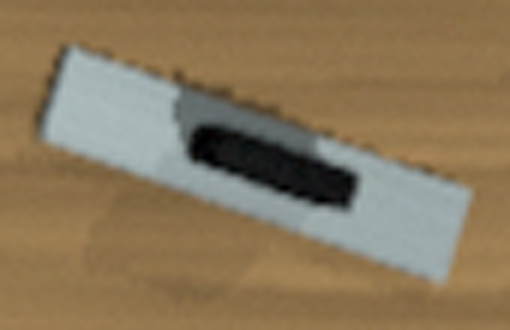

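View pics/z3.png

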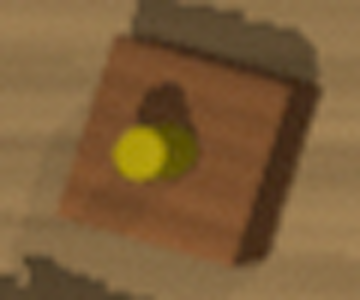

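Emit:
carry_out(
  series=[
    {"delta_pos":[18,-56,2],"turn":[0,0,-0.1],"hand":1},
    {"delta_pos":[36,-113,4],"turn":[0,0,-0.2],"hand":1},
    {"delta_pos":[54,-169,6],"turn":[0,0,-0.3],"hand":1},
    {"delta_pos":[72,-226,8],"turn":[0,0,-0.4],"hand":1},
    {"delta_pos":[90,-282,10],"turn":[0,0,-0.5],"hand":1},
    {"delta_pos":[108,-339,12],"turn":[0,0,-0.6],"hand":1},
    {"delta_pos":[126,-395,14],"turn":[0,0,-0.7],"hand":1},
    {"delta_pos":[144,-450,15],"turn":[0,0,-0.8],"hand":1},
  ],
)

```text
clock: 1.15
eef_pos: [361.8, 53.2, 180.7]
eef_rot: [3.141, 0.0, 1.932]
wrist_force: [1.8, 0.5, 0.5]
finger_gap: 94.1
```

Emit:
carry_out(
  series=[
    {"delta_pos":[15,-48,-2],"turn":[0,0,-0.1],"hand":1},
    {"delta_pos":[30,-96,-4],"turn":[0,0,-0.2],"hand":1},
    {"delta_pos":[45,-144,-6],"turn":[0,0,-0.3],"hand":1},
    {"delta_pos":[60,-192,-8],"turn":[0,0,-0.4],"hand":1},
    {"delta_pos":[75,-240,-10],"turn":[0,0,-0.5],"hand":1},
    {"delta_pos":[90,-288,-12],"turn":[0,0,-0.6],"hand":1},
    {"delta_pos":[105,-336,-14],"turn":[0,0,-0.697],"hand":1},
    {"delta_pos":[120,-383,-15],"turn":[0,0,-0.697],"hand":1},
  ],
)

```text
clock: 2.15
eef_pos: [481.8, -329.5, 165.0]
eef_rot: [-3.141, -0.0, 1.236]
wrist_force: [0.3, 0.2, 0.2]
finger_gap: 94.0
```

Run:
```python
from h import *
s=read_state();print(s["clock"],s["eef_pos"],s["eef_rot"],s["qd"].round(3))
cal=get_calibration("wrist"); im=camera("wrist"); cv2.imwrite("pics/w1.png",im[:,:,::-1]); np.savez("w1.npz",K=cal["intrinsics"],P=cal["pose"])
t=get_calibration("top"); cv2.imwrite("pics/top1.png",camera("top")[:,:,::-1])
H=hsv(im);h,sa,v=H[...,0],H[...,1],H[...,2]
for name,m,z in(("white",(sa<45)&(v>110),6),("black",(v<30),36)):
  for b in blobs(m,200)[:4]:
    q=[onz(cal,p,z)[:2] for p in cv2.boxPoints(b[3])]
    print(name,np.round(b[:3],1),np.round(b[3][1],1),np.round(q,1).tolist(),np.round(np.mean(q,0),1))
```

```text
2.15 [ 481.75745348 -329.53315606  165.04218243] [-3.14112987e+00 -2.07152880e-04  1.23601859e+00] [-0.403  0.688 -0.898 -0.     0.202 -0.444]
white [ 318.2  207.6 3085.5] [135.  33.] [[491.6, -259.3], [519.6, -269.1], [478.7, -391.4], [448.0, -380.7]] [ 484.5 -325.1]
black [ 596.1  418.9 9132.5] [123. 115.] [[626.1, -515.1], [730.3, -551.3], [711.5, -698.8], [597.0, -659.0]] [ 666.2 -606. ]
black [  42.   419.  8885.5] [113. 123.] [[74.5, -477.7], [151.1, -350.1], [253.6, -385.7], [187.3, -516.9]] [ 166.6 -432.6]
black [ 446.8  350.1 2335. ] [119.4  27.9] [[535.3, -419.8], [560.1, -414.9], [582.9, -540.3], [556.4, -546.7]] [ 558.7 -480.4]
black [ 190.4  350.  2313. ] [ 27.4 119.4] [[272.3, -432.6], [367.9, -348.3], [384.0, -367.1], [288.8, -453.8]] [ 328.3 -400.5]
```

View pics/w1.png

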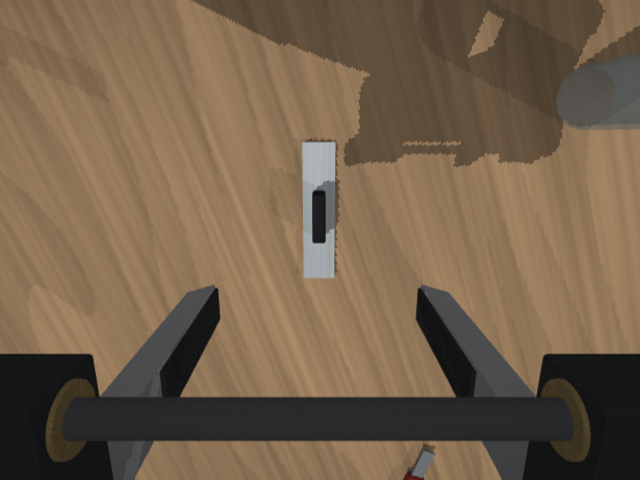

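The wrist view shows the straightedge upright at (319,210), midway between the finger tips at u=219 and u=417. I'll descend and grip the rib.

Emit:
carry_out(
  series=[
    {"delta_pos":[1,1,-50],"turn":[0,0,0.003],"hand":1},
    {"delta_pos":[2,1,-100],"turn":[0,0,0.003],"hand":1},
    {"delta_pos":[2,1,-135],"turn":[0,0,0.003],"hand":0.6},
    {"delta_pos":[2,1,-154],"turn":[0,0,0.003],"hand":0.4},
    {"delta_pos":[2,1,-155],"turn":[0,0,0.003],"hand":0},
    {"delta_pos":[2,1,-155],"turn":[0,0,0.003],"hand":0},
    {"delta_pos":[2,1,-155],"turn":[0,0,0.003],"hand":0},
    {"delta_pos":[2,1,-155],"turn":[0,0,0.003],"hand":0},
  ],
  squeeze=30,
)

```text
clock: 3.25
eef_pos: [483.9, -327.1, 11.2]
eef_rot: [3.14, 0.0, 1.241]
wrist_force: [0.6, -0.0, 0.0]
finger_gap: 37.1
```

Emit:
carry_out(
  series=[
    {"delta_pos":[0,0,0],"turn":[0,0,0],"hand":0},
    {"delta_pos":[0,0,0],"turn":[0,0,0],"hand":0},
    {"delta_pos":[0,0,0],"turn":[0,0,0],"hand":0},
    {"delta_pos":[0,0,0],"turn":[0,0,0],"hand":0},
  ],
)

```text
clock: 3.75
eef_pos: [483.6, -326.9, 10.4]
eef_rot: [-3.142, -0.0, 1.241]
wrist_force: [0.0, 0.1, -0.4]
finger_gap: 0.4
```

Run:
```python
from h import *
s=read_state();print(s["clock"],s["eef_pos"],s["eef_rot"],s["finger_gap"],s["wrist_force"])
```

```text
3.75 [ 483.62493911 -326.87959175   10.43175269] [-3.14156022e+00 -1.46811215e-05  1.24082660e+00] 0.4354874483416942 [ 0.02041957  0.09777191 -0.44294102]
```

Run:
```python
from h import *
for n in("wrist","top","scene"):
    im=camera(n)[:,:,::-1]
    if n=="top": im=cv2.resize(im[260:400,420:600],None,fx=3,fy=3)
    if n=="scene": im=cv2.resize(im[100:300,80:320],None,fx=3,fy=3)
    cv2.imwrite(f"pics/{n}2.png",im)
```

```text
(no output)
```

View pics/wrist2.png

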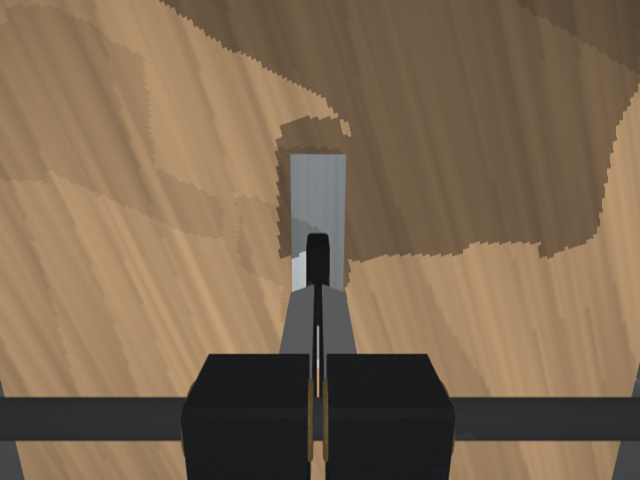

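View pics/scene2.png

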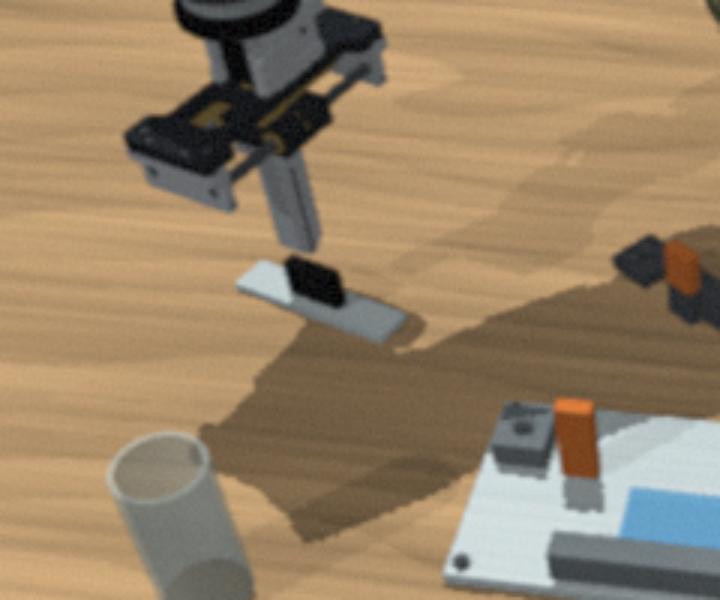

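Run:
```python
from h import *
s=read_state();p=s["eef_pos"]
w=get_calibration("wrist")
for n in("wrist","top","scene"):
    c=get_calibration(n)
    for z in(0,30): print(n,z,proj(c,p+[0,0,z]))
print(w["pose"], s["clock"])
for uv in((291,155),(345,155)): print(onz(w,uv,6))
for uv in((307,235),(329,235)): print(onz(w,uv,36))
```

```text
wrist 0 [318.58363322 275.31025393]
wrist 30 [318.72020954 295.56416952]
top 0 [488.1392982  317.23944089]
top 30 [493.43709403 317.78149041]
scene 0 [184.67648209 197.58587557]
scene 30 [181.76219716 186.75479046]
[[ 9.46045326e-01 -3.12196291e-01 -8.67854621e-02  5.08313832e+02]
 [-3.24034255e-01 -9.11652341e-01 -2.52768292e-01 -2.52981551e+02]
 [-2.04846282e-04  2.67251724e-01 -9.63626730e-01  2.29115154e+02]
 [ 0.00000000e+00  0.00000000e+00  0.00000000e+00  1.00000000e+00]] 3.9
[ 491.17552812 -258.96040589    6.        ]
[ 518.56780995 -268.34234501    6.        ]
[ 487.86300647 -296.6543161    36.        ]
[ 498.04560508 -300.14142534   36.        ]
```

View pics/top2.png

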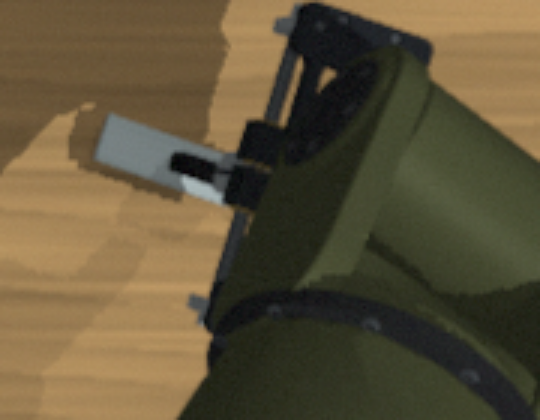

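The gripper shut on nothing (gap 0.4). In the scene view the finger tips sit about 35 mm above where the reported TCP projects, over the rib. I'll check the real tip position from the open-finger picture, where the gap is known to be 94 mm.

Run:
```python
from h import *
# tip inner corners in w1, and in the first wrist picture
for f in ("wrist0","w1"):
    im=cv2.imread(f"pics/{f}.png"); 
    cv2.imwrite(f"pics/{f}_z.png",cv2.resize(im[270:400,150:490],None,fx=2.3,fy=2.3,interpolation=cv2.INTER_CUBIC))
s=read_state(); w=get_calibration("wrist")
from scipy.spatial.transform import Rotation as R
T=np.eye(4);T[:3,:3]=R.from_euler("xyz",s["eef_rot"]).as_matrix();T[:3,3]=s["eef_pos"]
C=np.linalg.inv(T)@w["pose"]; print(C.round(3)); np.save("C.npy",C)
K=w["intrinsics"]
for l,r in(((219,290),(417,290)),):
    d=K[0,0]*94/(r[0]-l[0])
    for uv in(l,r): print((C@np.r_[np.linalg.inv(K)@[uv[0],uv[1],1]*d,1]).round(1))
```

```text
[[   0.      -0.964   -0.267   77.954]
 [   1.       0.      -0.      -0.577]
 [   0.      -0.267    0.964 -218.717]
 [   0.       0.       0.       1.   ]]
[  6.3 -47.4 -38.3   1. ]
[  6.3  46.6 -38.3   1. ]
```

View pics/w1_z.png

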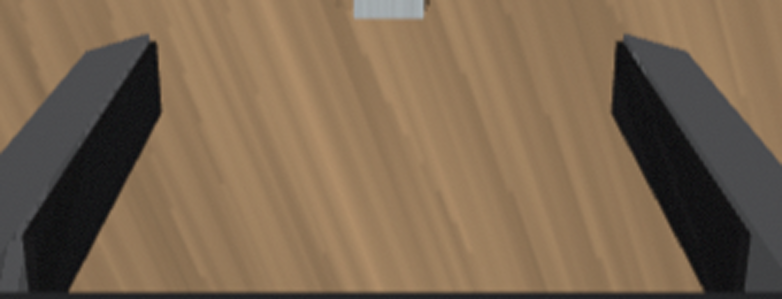

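The real finger tips lie about 39 mm behind the reported TCP, at tool z ≈ -38 to -40, and two corners agree on this. I'll work with that offset, lowering in stages and checking.

Emit:
carry_out(
  series=[
    {"delta_pos":[0,0,0],"turn":[0,0,0],"hand":0.6},
    {"delta_pos":[0,0,0],"turn":[0,0,0],"hand":0.6},
    {"delta_pos":[0,0,0],"turn":[0,0,0],"hand":0.6},
    {"delta_pos":[0,0,0],"turn":[0,0,0],"hand":0.6},
    {"delta_pos":[0,1,-10],"turn":[0,0,0],"hand":0.6},
    {"delta_pos":[0,1,-20],"turn":[0,0,0],"hand":0.6},
    {"delta_pos":[0,1,-30],"turn":[0,0,0],"hand":0.6},
    {"delta_pos":[0,1,-30],"turn":[0,0,0],"hand":0.6},
  ],
)

```text
clock: 4.9
eef_pos: [483.1, -325.5, -20.7]
eef_rot: [-3.14, -0.001, 1.241]
wrist_force: [-0.2, 0.4, 0.0]
finger_gap: 56.4
```

Run:
```python
from h import *
s=read_state();print(s["clock"],s["eef_pos"],s["finger_gap"],s["wrist_force"])
im=camera("scene")[:,:,::-1]
cv2.imwrite("pics/s3.png",cv2.resize(im[130:250,120:260],None,fx=4,fy=4))
```

```text
4.9 [ 483.11199006 -325.52601406  -20.71550179] 56.372161241469634 [-0.24399023  0.44127821  0.03776762]
```

View pics/s3.png

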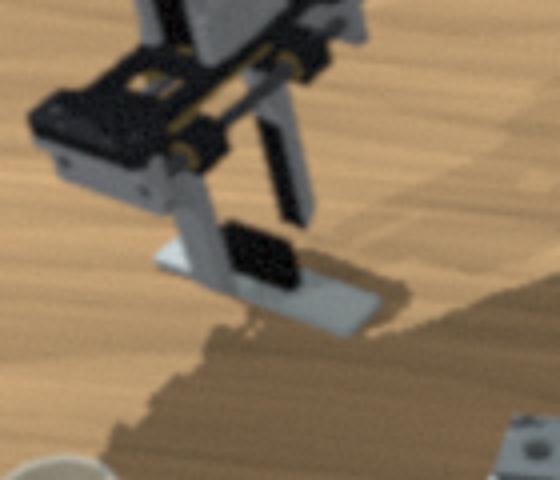

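Run:
```python
from h import *
s=read_state();p=s["eef_pos"];c=get_calibration("scene")
yaw=s["eef_rot"][2]; ty=np.array([np.sin(yaw),-np.cos(yaw),0])
for sg in(1,-1):
  for z in (30,39,48): print(sg,z,(proj(c,p+sg*ty*28+[0,0,z])-[120,130])*4)
```

```text
1 30 [227.82476071 302.19496175]
1 39 [224.13637233 289.36642152]
1 48 [220.40346622 276.38304468]
-1 30 [293.1957575  240.71499278]
-1 39 [290.0015087  227.92604549]
-1 48 [286.76990631 214.98754402]
```

The scene view agrees with 39 mm: the front tip is at (222,290) against a predicted (224,289). I'll lower another 9 mm and grip.

Emit:
carry_out(
  series=[
    {"delta_pos":[0,0,-5],"turn":[0,0,0],"hand":0.6},
    {"delta_pos":[0,0,-9],"turn":[0,0,0],"hand":0.5},
    {"delta_pos":[0,0,-9],"turn":[0,0,0],"hand":0},
    {"delta_pos":[0,0,-9],"turn":[0,0,0],"hand":0},
    {"delta_pos":[0,0,-9],"turn":[0,0,0],"hand":0},
    {"delta_pos":[0,0,-9],"turn":[0,0,0],"hand":0},
    {"delta_pos":[0,0,-9],"turn":[0,0,0],"hand":0},
  ],
)

```text
clock: 5.82
eef_pos: [483.7, -326.0, -28.4]
eef_rot: [3.141, 0.0, 1.241]
wrist_force: [-0.3, 0.1, -0.0]
finger_gap: 12.0
```

Emit:
carry_out(
  series=[
    {"delta_pos":[0,0,30],"turn":[0,0,0],"hand":0},
    {"delta_pos":[0,0,70],"turn":[0,0,0],"hand":0},
    {"delta_pos":[10,40,108],"turn":[0,0,0.06],"hand":0},
    {"delta_pos":[30,90,108],"turn":[0,0,0.14],"hand":0},
    {"delta_pos":[50,145,108],"turn":[0,0,0.22],"hand":0},
    {"delta_pos":[75,200,108],"turn":[0,0,0.29],"hand":0},
    {"delta_pos":[96,256,108],"turn":[0,0,0.33],"hand":0},
    {"delta_pos":[96,256,108],"turn":[0,0,0.33],"hand":0},
  ],
)

```text
clock: 6.82
eef_pos: [580.3, -66.3, 79.2]
eef_rot: [-3.141, -0.0, 1.576]
wrist_force: [-0.7, -0.6, -1.9]
finger_gap: 11.8
```

Emit:
carry_out(
  series=[
    {"delta_pos":[0,0,0],"turn":[0,0,0],"hand":0},
  ],
)

```text
clock: 6.95
eef_pos: [579.4, -70.1, 79.2]
eef_rot: [-3.141, 0.0, 1.571]
wrist_force: [0.2, 0.3, -1.3]
finger_gap: 11.7
```

Run:
```python
from h import *
s=read_state();print(s["clock"],s["eef_pos"],s["eef_rot"],s["finger_gap"],s["qd"].round(3))
w=get_calibration("wrist"); im=camera("wrist"); cv2.imwrite("pics/w4.png",im[:,:,::-1]); np.savez("w4.npz",K=w["intrinsics"],P=w["pose"])
```

```text
6.95 [579.36006519 -70.06558388  79.20583153] [-3.14103630e+00  6.78375565e-05  1.57094355e+00] 11.684450196341885 [-0.028 -0.004  0.003 -0.001 -0.001  0.002]
```

View pics/w4.png

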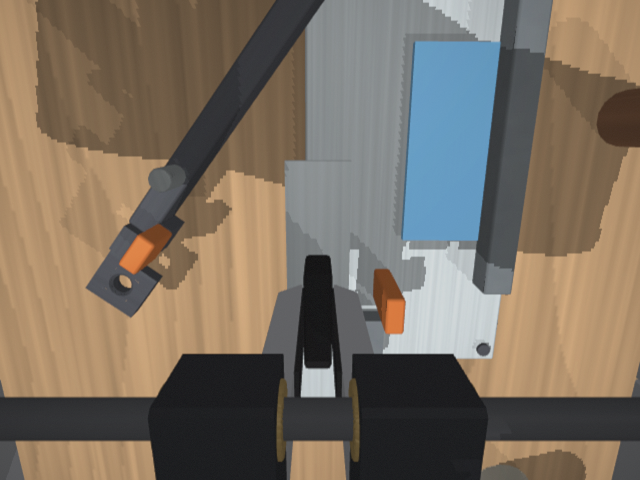

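```bash
cat >> h.py <<'E'
def load(f):
    d=np.load(f); return {"intrinsics":d["K"],"pose":d["P"]}
E
python3 - <<'E'
from h import *
w=load("w4.npz"); im=cv2.imread("pics/w4.png")[:,:,::-1].copy(); H=hsv(im);h,s,v=H[...,0],H[...,1],H[...,2]
b=blobs((h>95)&(h<120)&(s>110)&(v>80),500)[0]; c=b[4][:,0,:].astype(float)
ap=cv2.approxPolyDP(b[4],5,True)[:,0]; print(ap.tolist())
# left edge: per row min u
rows=range(55,230); L=np.array([[c[c[:,1]==r][:,0].min(),r] for r in rows])
P=np.array([onz(w,(u-0.0,r),16)[:2] for u,r in L]); k=np.polyfit(P[:,1],P[:,0],1); print("edge x=",k, "x at y=0",np.polyval(k,0))
top=[onz(w,p,16)[:2].round(1) for p in ap]; print(top)
# plate
for uv in((286,160),(353,160)): print(onz(w,uv,113.7))
for uv in ((304,256),(330,256)): print(onz(w,uv,143.7))
cv2.imwrite("pics/w4z.png",cv2.resize(cv2.imread("pics/w4.png")[150:370,270:420],None,fx=2.7,fy=2.7))
E
```

```text
[[416, 43], [403, 239], [478, 240], [500, 44]]
edge x= [4.68930551e-03 6.40189259e+02] x at y=0 640.1892587658723
[array([641. ,  63.1]), array([640. , -64.9]), array([693.8, -65.6]), array([694.1,  62.5])]
[564.73665696  -3.34811022 113.7       ]
[594.49112151  -3.34239257 113.7       ]
[573.38259539 -38.77206207 143.7       ]
[583.68628769 -38.77023849 143.7       ]
```

View pics/w4z.png

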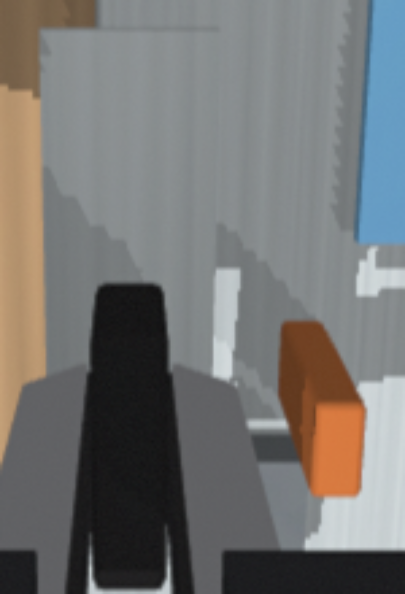

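The strip's free edge is at x≈640.2 with its middle at y≈-0.9 and clamp yaw ≈ -0.005. The held plate's centre is at TCP +(0.2, 1.7). I'll lower it 2.5 mm clear of the edge, then slide it in.

Emit:
carry_out(
  series=[
    {"delta_pos":[20,40,0],"turn":[0,0,-0.005],"hand":0},
    {"delta_pos":[43,67,0],"turn":[0,0,-0.005],"hand":0},
    {"delta_pos":[43,67,-40],"turn":[0,0,-0.005],"hand":0},
    {"delta_pos":[43,67,-75],"turn":[0,0,-0.005],"hand":0},
    {"delta_pos":[43,67,-90],"turn":[0,0,-0.005],"hand":0},
    {"delta_pos":[43,67,-95],"turn":[0,0,-0.005],"hand":0},
    {"delta_pos":[43,67,-96.5],"turn":[0,0,-0.005],"hand":0},
    {"delta_pos":[43,67,-97],"turn":[0,0,-0.005],"hand":0},
  ],
)

```text
clock: 8.0
eef_pos: [623.2, -3.1, -16.4]
eef_rot: [3.14, 0.0, 1.566]
wrist_force: [0.6, 0.8, -1.4]
finger_gap: 11.9
```

Emit:
carry_out(
  series=[
    {"delta_pos":[0.5,0,-0.3],"turn":[0,0,0],"hand":0},
    {"delta_pos":[1,0,-0.5],"turn":[0,0,0],"hand":0},
    {"delta_pos":[1,0,-0.5],"turn":[0,0,0],"hand":0},
  ],
)

```text
clock: 8.38
eef_pos: [623.7, -2.9, -17.9]
eef_rot: [3.141, 0.0, 1.566]
wrist_force: [0.1, -0.3, -0.6]
finger_gap: 11.8
```

Run:
```python
from h import *
s=read_state();print(s["clock"],s["eef_pos"],s["eef_rot"],s["finger_gap"],s["wrist_force"])
w=get_calibration("wrist"); im=camera("wrist"); cv2.imwrite("pics/w5.png",im[:,:,::-1]); np.savez("w5.npz",K=w["intrinsics"],P=w["pose"])
```

```text
8.375 [623.70871211  -2.86924785 -17.93581985] [3.14143284e+00 7.73194713e-06 1.56582347e+00] 11.804159782132697 [ 0.05787614 -0.2909068  -0.57138282]
```

View pics/w5.png

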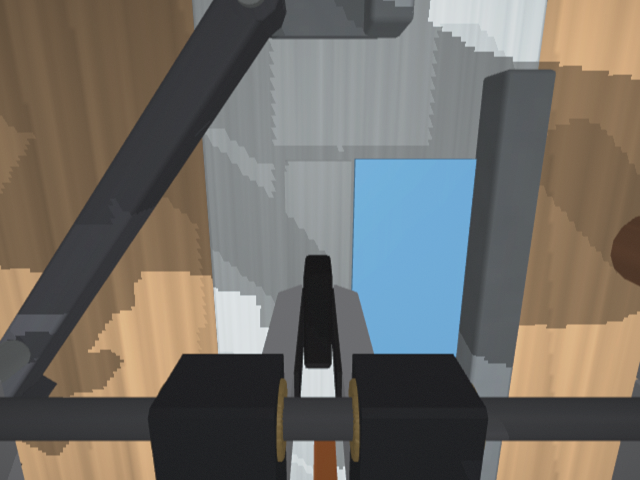

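The plate's right edge (u≈352) is about 1 mm from the strip (u≈354), and its end (row 160) lines up with the strip's end (row 158). I'll press it down and in slightly, then release.

Emit:
carry_out(
  series=[
    {"delta_pos":[0.8,0,-0.7],"turn":[0,0,0],"hand":0},
    {"delta_pos":[1.3,0,-1],"turn":[0,0,0],"hand":0},
    {"delta_pos":[1.3,0,-1],"turn":[0,0,0],"hand":0.3},
    {"delta_pos":[1.3,0,-1],"turn":[0,0,0],"hand":0.4},
    {"delta_pos":[1,0,-1],"turn":[0,0,0],"hand":0.4},
    {"delta_pos":[1,0,20],"turn":[0,0,0],"hand":0.4},
    {"delta_pos":[1,0,60],"turn":[0,0,0],"hand":0.4},
    {"delta_pos":[1,0,110],"turn":[0,0,0],"hand":0.4},
  ],
)

```text
clock: 9.43
eef_pos: [624.3, -2.9, 94.1]
eef_rot: [-3.141, -0.0, 1.566]
wrist_force: [0.7, -0.2, 0.3]
finger_gap: 37.3
```

Run:
```python
from h import *
s=read_state();print(s["clock"],s["eef_pos"],s["eef_rot"],s["finger_gap"],s["wrist_force"])
w=get_calibration("wrist"); im=camera("wrist"); cv2.imwrite("pics/w6.png",im[:,:,::-1]); np.savez("w6.npz",K=w["intrinsics"],P=w["pose"])
```

```text
9.425 [624.31825799  -2.88802447  94.12840188] [-3.14127741e+00 -7.28651657e-06  1.56580975e+00] 37.27583173942593 [ 0.65273664 -0.15483647  0.32879851]
```

View pics/w6.png

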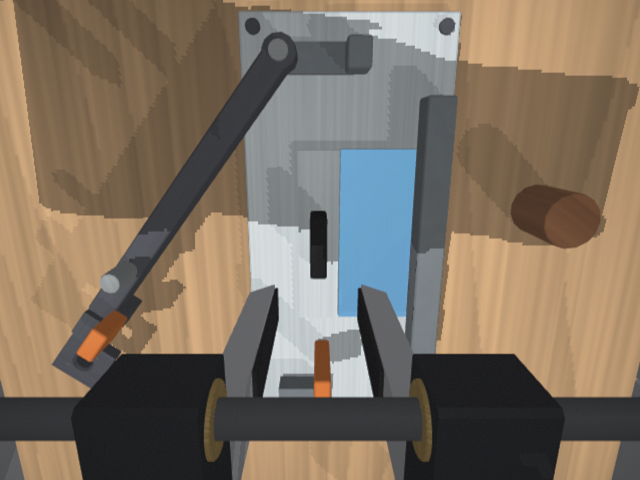

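Run:
```python
from h import *
w=load("w6.npz")
cv2.imwrite("pics/w6z.png",cv2.resize(cv2.imread("pics/w6.png")[250:400,40:160],None,fx=4,fy=4))
cv2.imwrite("pics/w6y.png",cv2.resize(cv2.imread("pics/w6.png")[20:120,230:390],None,fx=4,fy=4))
for uv in((110,283),): print(onz(w,uv,68))
for uv in((279,49),): print(onz(w,uv,40),onz(w,uv,44))
print(onz(w,(340,150),16),onz(w,(338,316),16), onz(w,(299,150),16))
```

```text
[490.62686228 -16.53845603  68.        ]
[600.7074816  125.22872845  40.        ] [601.04963678 124.49610966  44.        ]
[640.03128007  63.72803679  16.        ] [639.69631753 -64.89353794  16.        ] [610.88081913  63.87410827  16.        ]
```

View pics/w6z.png

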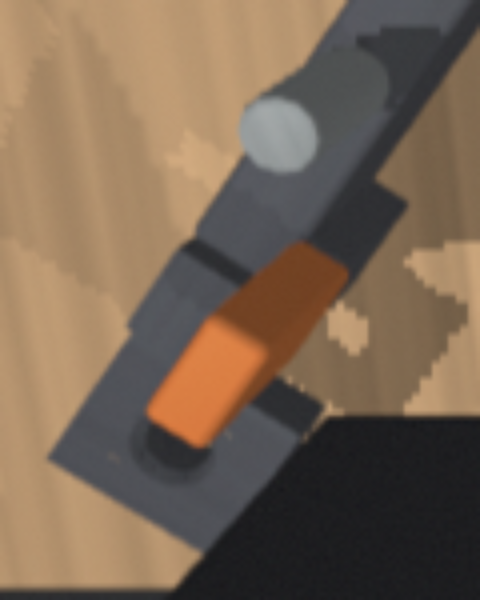

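View pics/w6y.png

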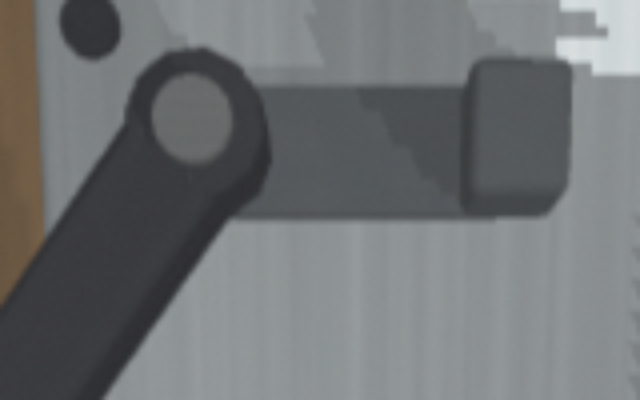

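The plate is flush with the strip edge, both lines at u≈339. The post top is at (109.5,283.7), which gives world (490,-17), and the jaw is about 0.66 rad open. Next I'll pinch the post.

Emit:
carry_out(
  series=[
    {"delta_pos":[-60,-7,0],"turn":[0,0,0],"hand":0.4},
    {"delta_pos":[-110,-12,0],"turn":[0,0,0],"hand":0.4},
    {"delta_pos":[-134,-14,-10],"turn":[0,0,0],"hand":0.4},
    {"delta_pos":[-134,-14,-40],"turn":[0,0,0],"hand":0.4},
    {"delta_pos":[-134,-14,-70],"turn":[0,0,0],"hand":0.4},
    {"delta_pos":[-134,-14,-82],"turn":[0,0,0],"hand":0.4},
    {"delta_pos":[-134,-14,-82],"turn":[0,0,0],"hand":0},
    {"delta_pos":[-134,-14,-82],"turn":[0,0,0],"hand":0},
  ],
  squeeze=12,
)

```text
clock: 10.48
eef_pos: [491.4, -17.0, 11.2]
eef_rot: [3.14, 0.0, 1.566]
wrist_force: [-0.3, 0.4, -0.2]
finger_gap: 21.2
```

Emit:
carry_out(
  series=[
    {"delta_pos":[0,0,0],"turn":[0,0,0],"hand":0},
    {"delta_pos":[0,0,0],"turn":[0,0,0],"hand":0},
  ],
)

```text
clock: 10.72
eef_pos: [491.1, -17.0, 10.9]
eef_rot: [3.14, 0.0, 1.566]
wrist_force: [-2.5, -0.9, 6.7]
finger_gap: 13.8
```

Emit:
carry_out(
  series=[
    {"delta_pos":[7.5,-6.5,0],"turn":[0,0,0],"hand":0},
    {"delta_pos":[15.7,-12.4,0],"turn":[0,0,0],"hand":0},
    {"delta_pos":[33,-21.8,0],"turn":[0,0,0],"hand":0},
    {"delta_pos":[51.5,-29.2,0],"turn":[0,0,0],"hand":0},
    {"delta_pos":[70.5,-34.6,0],"turn":[0,0,0],"hand":0},
    {"delta_pos":[90,-37.8,0],"turn":[0,0,0],"hand":0},
    {"delta_pos":[103,-38.8,0],"turn":[0,0,0],"hand":0},
    {"delta_pos":[109,-38.9,0],"turn":[0,0,0],"hand":0},
  ],
)

```text
clock: 11.72
eef_pos: [600.1, -56.2, 10.7]
eef_rot: [-3.141, 0.0, 1.566]
wrist_force: [-22.7, -4.2, 17.4]
finger_gap: 14.1
```

Emit:
carry_out(
  series=[
    {"delta_pos":[1,0,0],"turn":[0,0,0],"hand":0},
    {"delta_pos":[2,0,0],"turn":[0,0,0],"hand":0},
  ],
)

```text
clock: 11.98
eef_pos: [599.7, -56.3, 10.4]
eef_rot: [-3.136, 0.0, 1.566]
wrist_force: [-21.5, -1.6, 16.5]
finger_gap: 13.7
```

Run:
```python
from h import *
s=read_state();print(s["clock"],s["eef_pos"],s["eef_rot"],s["finger_gap"],s["wrist_force"])
w=get_calibration("wrist"); im=camera("wrist"); cv2.imwrite("pics/w7.png",im[:,:,::-1]); np.savez("w7.npz",K=w["intrinsics"],P=w["pose"])
```

```text
11.975 [599.65418406 -56.25775408  10.39916003] [-3.13646315e+00  2.74793097e-04  1.56574035e+00] 13.650813260335816 [-21.47495949  -1.60672169  16.52764587]
```

View pics/w7.png

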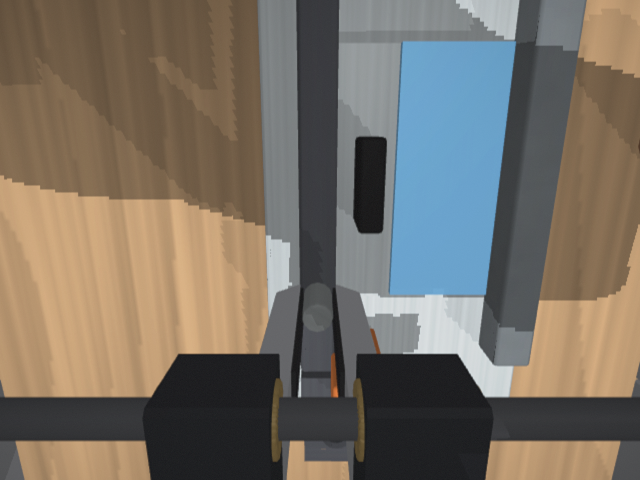

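The jaw is pressed against its stop: about 21 N in x, TCP x 599.7 against the 599.6 expected for shut. I'll release, lift and look.

Emit:
carry_out(
  series=[
    {"delta_pos":[-1,0,0],"turn":[0,0,0],"hand":0.35},
    {"delta_pos":[-1,0,0],"turn":[0,0,0],"hand":0.35},
    {"delta_pos":[-1,0,1],"turn":[0,0,0],"hand":0.35},
    {"delta_pos":[-1,0,30],"turn":[0,0,0],"hand":0.35},
    {"delta_pos":[-1,0,80],"turn":[0,0,0],"hand":0.35},
    {"delta_pos":[-1,-30,130],"turn":[0,0,0],"hand":0.35},
    {"delta_pos":[-1,-70,150],"turn":[0,0,0],"hand":0.35},
    {"delta_pos":[-1,-90,150],"turn":[0,0,0],"hand":0.35},
  ],
)

```text
clock: 13.02
eef_pos: [601.1, -147.5, 161.2]
eef_rot: [3.139, 0.001, 1.565]
wrist_force: [-0.3, 0.1, -0.8]
finger_gap: 32.6
```

Emit:
carry_out(
  series=[
    {"delta_pos":[0,0,0],"turn":[0,0,0],"hand":0.35},
  ],
)

```text
clock: 13.15
eef_pos: [600.0, -146.3, 158.3]
eef_rot: [-3.14, -0.001, 1.564]
wrist_force: [-0.0, 0.1, -0.4]
finger_gap: 33.1
```

Run:
```python
from h import *
s=read_state();print(s["clock"],s["eef_pos"],s["eef_rot"],s["finger_gap"],s["wrist_force"])
w=get_calibration("wrist"); im=camera("wrist"); cv2.imwrite("pics/w8.png",im[:,:,::-1]); np.savez("w8.npz",K=w["intrinsics"],P=w["pose"])
```

```text
13.15 [ 600.04465406 -146.2933574   158.2582809 ] [-3.13951060e+00 -7.53841315e-04  1.56414270e+00] 33.138644626727356 [-0.02609055  0.13838878 -0.41099457]
```

View pics/w8.png

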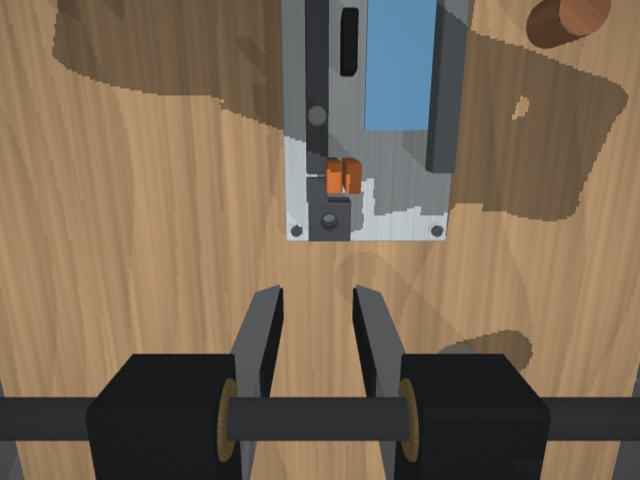

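Run:
```python
from h import *
w=load("w8.npz"); im=cv2.imread("pics/w8.png")
cv2.imwrite("pics/w8z.png",cv2.resize(im[90:250,280:380],None,fx=4,fy=3.7,interpolation=cv2.INTER_CUBIC)[:600])
print("hole",onz(w,(329.5,220),40),"post",onz(w,(317,115),68))
print("screw",onz(w,(296,231),10),onz(w,(437,231),10))
```

```text
hole [ 609.43589841 -138.74686678   40.        ] post [599.53097665 -55.32937979  68.        ]
screw [ 579.20347345 -155.21969311   10.        ] [ 709.87888652 -156.03892393   10.        ]
```

View pics/w8z.png

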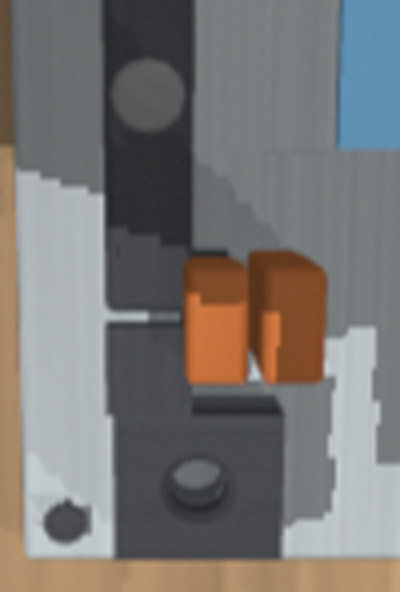

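The jaw is shut and the hole mouth sits at about (329.2,221.6), world ≈ (609.4,-140). The grips are side by side at (333,176) and (352,176). Now on to the pin.

Emit:
carry_out(
  series=[
    {"delta_pos":[-15,55,0],"turn":[0,0,0],"hand":0.4},
    {"delta_pos":[-30,108,0],"turn":[0,0,0],"hand":0.4},
    {"delta_pos":[-45,162,0],"turn":[0,0,0],"hand":0.4},
    {"delta_pos":[-60,216,0],"turn":[0,0,0],"hand":0.4},
    {"delta_pos":[-75,270,-10],"turn":[0,0,0],"hand":0.4},
    {"delta_pos":[-90,324,-20],"turn":[0,0,0],"hand":0.4},
    {"delta_pos":[-105,370,-30],"turn":[0,0,0],"hand":0.4},
    {"delta_pos":[-118,406,-38],"turn":[0,0,0],"hand":0.4},
  ],
)

```text
clock: 14.2
eef_pos: [480.4, 262.9, 120.4]
eef_rot: [-3.14, 0.001, 1.568]
wrist_force: [0.5, 0.6, 0.7]
finger_gap: 37.4
```

Emit:
carry_out(
  series=[
    {"delta_pos":[0,0,0],"turn":[0,0,0],"hand":0.4},
    {"delta_pos":[0,0,0],"turn":[0,0,0],"hand":0.4},
  ],
)

```text
clock: 14.45
eef_pos: [482.2, 260.3, 121.5]
eef_rot: [-3.141, 0.0, 1.567]
wrist_force: [0.8, -0.5, -0.7]
finger_gap: 37.5
```

Run:
```python
from h import *
s=read_state();print(s["clock"],s["eef_pos"],s["eef_rot"],s["finger_gap"],s["qd"].round(3))
w=get_calibration("wrist"); im=camera("wrist"); cv2.imwrite("pics/w9.png",im[:,:,::-1]); np.savez("w9.npz",K=w["intrinsics"],P=w["pose"])
H=hsv(im);h,sa,v=H[...,0],H[...,1],H[...,2]
for b in blobs((h>22)&(h<35)&(sa>180)&(v>60),50): print(np.round(b[:3],1),b[3],onz(w,b[:2],64))
for b in blobs((h>22)&(h<35)&(sa>180)&(v>140),50): print(np.round(b[:3],1),b[3],onz(w,b[:2],64))
```

```text
14.45 [482.17465422 260.30476032 121.48048629] [-3.14081024e+00  4.35970507e-04  1.56675326e+00] 37.47152836225624 [-0.026 -0.007 -0.006  0.     0.001 -0.001]
```

View pics/w9.png

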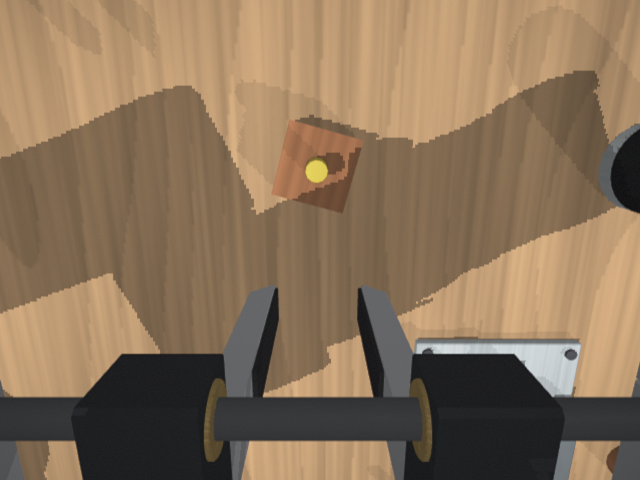

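Run:
```python
from h import *
w=load("w9.npz"); im=cv2.imread("pics/w9.png")[:,:,::-1].copy();H=hsv(im);h,s,v=H[...,0],H[...,1],H[...,2]
print(H[171,317])
for b in blobs((h>22)&(h<35)&(s>130)&(v>120),50): print(np.round(b[:3],1),b[3],onz(w,b[:2],64))
print(onz(w,(316.5,171),64))
```

```text
[ 26 152 226]
[317.1 171.1 394. ] ((317.0, 171.5), (23.0, 22.0), 90.0) [481.46011877 313.95665886  64.        ]
[481.04613161 314.04625419  64.        ]
```

The yellow head's centre is at (317,171), world (481.4,313.9). I'll descend and grip it.

Emit:
carry_out(
  series=[
    {"delta_pos":[-1,40,0],"turn":[0,0,0],"hand":0.4},
    {"delta_pos":[-1,53.5,-15],"turn":[0,0,0],"hand":0.4},
    {"delta_pos":[-1,53.5,-55],"turn":[0,0,0],"hand":0.4},
    {"delta_pos":[-1,53.5,-95],"turn":[0,0,0],"hand":0.4},
    {"delta_pos":[-1,53.5,-116],"turn":[0,0,0],"hand":0.4},
    {"delta_pos":[-1,53.5,-118],"turn":[0,0,0],"hand":0.4},
    {"delta_pos":[-1,53.5,-118],"turn":[0,0,0],"hand":0},
    {"delta_pos":[-1,53.5,-118],"turn":[0,0,0],"hand":0},
  ],
  squeeze=25,
)

```text
clock: 15.5
eef_pos: [482.2, 313.8, 5.0]
eef_rot: [3.14, -0.001, 1.566]
wrist_force: [0.1, -0.9, -0.6]
finger_gap: 21.1
```

Emit:
carry_out(
  series=[
    {"delta_pos":[0,0,0],"turn":[0,0,0],"hand":0},
    {"delta_pos":[0,0,0],"turn":[0,0,0],"hand":0},
  ],
)

```text
clock: 15.75
eef_pos: [482.1, 313.9, 4.8]
eef_rot: [3.14, -0.001, 1.566]
wrist_force: [0.2, -0.2, 5.4]
finger_gap: 15.5
```

Run:
```python
from h import *
s=read_state();print(s["clock"],s["eef_pos"],s["eef_rot"],s["finger_gap"],s["wrist_force"])
w=get_calibration("wrist"); im=camera("wrist"); cv2.imwrite("pics/w10.png",im[:,:,::-1]); np.savez("w10.npz",K=w["intrinsics"],P=w["pose"])
```

```text
15.75 [482.08442943 313.91550124   4.76976026] [ 3.14026713e+00 -6.11740882e-04  1.56588255e+00] 15.48166216363719 [ 0.16730621 -0.24329066  5.44723991]
```

View pics/w10.png

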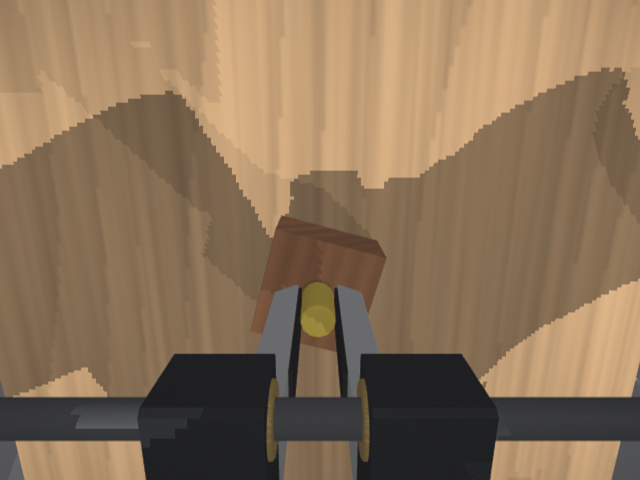

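Run:
```python
from h import *
w=load("w10.npz")
cv2.imwrite("pics/w10z.png",cv2.resize(cv2.imread("pics/w10.png")[270:350,270:370],None,fx=6,fy=6))
print(onz(w,(318,319),64))
```

```text
[481.57558982 315.35539897  64.        ]
```

View pics/w10z.png

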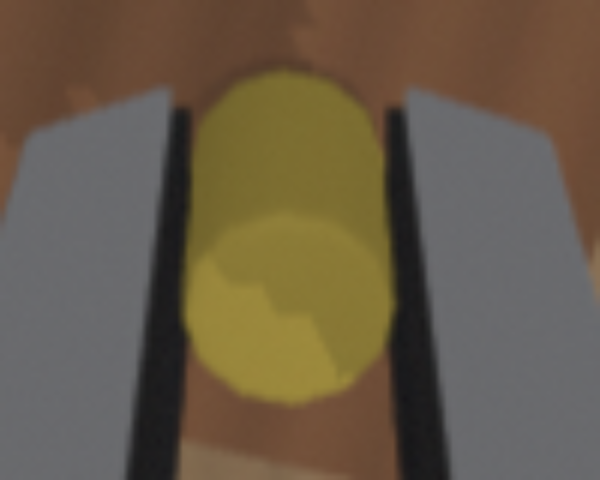

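Emit:
carry_out(
  series=[
    {"delta_pos":[0,0,15],"turn":[0,0,0],"hand":0},
    {"delta_pos":[0,0,35],"turn":[0,0,0],"hand":0},
    {"delta_pos":[0,0,65],"turn":[0,0,0],"hand":0},
    {"delta_pos":[5,-20,90],"turn":[0,0,0],"hand":0},
    {"delta_pos":[15,-60,100],"turn":[0,0,0],"hand":0},
    {"delta_pos":[30,-115,100],"turn":[0,0,0],"hand":0},
    {"delta_pos":[45,-170,100],"turn":[0,0,0],"hand":0},
    {"delta_pos":[60,-225,100],"turn":[0,0,0],"hand":0},
  ],
)

```text
clock: 16.8
eef_pos: [541.9, 87.0, 105.0]
eef_rot: [3.141, -0.0, 1.566]
wrist_force: [1.1, -0.1, -0.7]
finger_gap: 15.0
```

Emit:
carry_out(
  series=[
    {"delta_pos":[17,-55,0],"turn":[0,0,0],"hand":0},
    {"delta_pos":[34,-110,0],"turn":[0,0,0],"hand":0},
    {"delta_pos":[50,-165,0],"turn":[0,0,0],"hand":0},
    {"delta_pos":[64,-215,0],"turn":[0,0,0],"hand":0},
    {"delta_pos":[68,-229,0],"turn":[0,0,0],"hand":0},
    {"delta_pos":[68,-229,-25],"turn":[0,0,0],"hand":0},
    {"delta_pos":[68,-229,-50],"turn":[0,0,0],"hand":0},
    {"delta_pos":[68,-229,-55],"turn":[0,0,0],"hand":0},
  ],
)

```text
clock: 17.8
eef_pos: [608.9, -139.2, 48.0]
eef_rot: [-3.139, -0.001, 1.567]
wrist_force: [-0.5, 0.0, -1.1]
finger_gap: 15.4
```

Emit:
carry_out(
  series=[
    {"delta_pos":[0,0,0],"turn":[0,0,0],"hand":0},
    {"delta_pos":[0,0,0],"turn":[0,0,0],"hand":0},
  ],
)

```text
clock: 18.05
eef_pos: [610.2, -140.2, 50.3]
eef_rot: [3.14, 0.0, 1.566]
wrist_force: [0.5, 0.1, -0.1]
finger_gap: 15.3
```

Run:
```python
from h import *
s=read_state();print(s["clock"],s["eef_pos"],s["eef_rot"],s["finger_gap"],s["wrist_force"])
w=get_calibration("wrist"); im=camera("wrist"); cv2.imwrite("pics/w11.png",im[:,:,::-1]); np.savez("w11.npz",K=w["intrinsics"],P=w["pose"])
p=s["eef_pos"]; 
print("pin tip pred",proj(w,[p[0]-.4,p[1],50]),"hole pred",proj(w,[609.4,-140.2,40]))
x=camera("scene")[:,:,::-1]; cv2.imwrite("pics/s11.png",cv2.resize(x[170:320,200:340],None,fx=4,fy=4,interpolation=cv2.INTER_CUBIC))
```

```text
18.05 [ 610.17518596 -140.1883052    50.27857925] [3.13996720e+00 4.68195467e-04 1.56611157e+00] 15.329814565364206 [ 0.53397612  0.11947782 -0.09042286]
pin tip pred [317.86063004 275.47534292] hole pred [317.17845874 269.8167325 ]
```

View pics/w11.png

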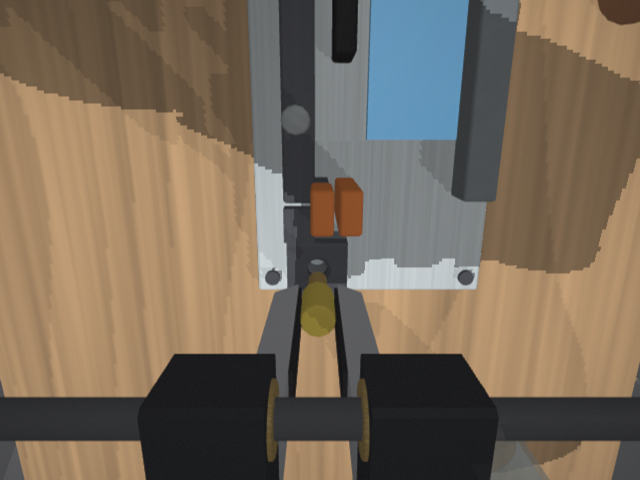

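View pics/s11.png

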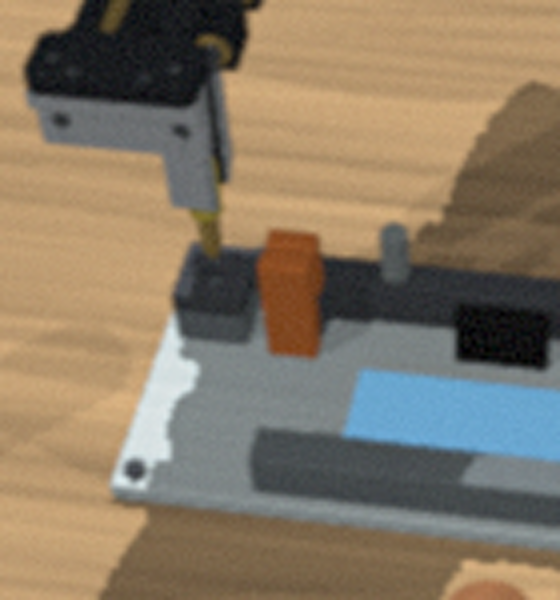

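The pin sits above the hole: shank at u≈317.5, hole at (317.5,265). I'll lower it in stages.

Emit:
carry_out(
  series=[
    {"delta_pos":[-0.4,-0.2,-4],"turn":[0,0,0],"hand":0},
    {"delta_pos":[-0.4,-0.2,-8],"turn":[0,0,0],"hand":0},
    {"delta_pos":[-0.4,-0.2,-12],"turn":[0,0,0],"hand":0},
    {"delta_pos":[-0.4,-0.2,-16],"turn":[0,0,0],"hand":0},
    {"delta_pos":[-0.4,-0.2,-18],"turn":[0,0,0],"hand":0},
  ],
)

```text
clock: 18.77
eef_pos: [609.1, -140.5, 30.5]
eef_rot: [-3.141, -0.0, 1.566]
wrist_force: [-0.3, -0.3, -0.3]
finger_gap: 15.7
```

Emit:
carry_out(
  series=[
    {"delta_pos":[0,0,-4],"turn":[0,0,0],"hand":0},
    {"delta_pos":[0,0,-8],"turn":[0,0,0],"hand":0},
    {"delta_pos":[0,0,-12],"turn":[0,0,0],"hand":0},
    {"delta_pos":[0,0,-16],"turn":[0,0,0],"hand":0},
    {"delta_pos":[0,0,-18],"turn":[0,0,0],"hand":0},
    {"delta_pos":[0,0,-20],"turn":[0,0,0],"hand":0},
  ],
)

```text
clock: 19.52
eef_pos: [609.3, -140.5, 10.9]
eef_rot: [3.142, 0.0, 1.566]
wrist_force: [1.1, 0.0, 0.3]
finger_gap: 15.2
```

Emit:
carry_out(
  series=[
    {"delta_pos":[0,0,-1],"turn":[0,0,0],"hand":0},
    {"delta_pos":[0,0,-2],"turn":[0,0,0],"hand":0},
    {"delta_pos":[0,0,-2],"turn":[0,0,0],"hand":0},
  ],
)

```text
clock: 19.9
eef_pos: [609.6, -140.6, 10.6]
eef_rot: [3.141, 0.0, 1.566]
wrist_force: [-6.1, 1.8, 13.7]
finger_gap: 15.3
```

Run:
```python
from h import *
s=read_state();print(s["clock"],s["eef_pos"],s["eef_rot"],s["finger_gap"],s["wrist_force"])
x=camera("scene")[:,:,::-1]; cv2.imwrite("pics/s12.png",cv2.resize(x[170:320,200:340],None,fx=4,fy=4,interpolation=cv2.INTER_CUBIC))
```

```text
19.9 [ 609.55264381 -140.62775353   10.57336724] [3.14054926e+00 4.04604012e-04 1.56585333e+00] 15.338898738771105 [-6.07453547  1.79115245 13.67768905]
```

View pics/s12.png

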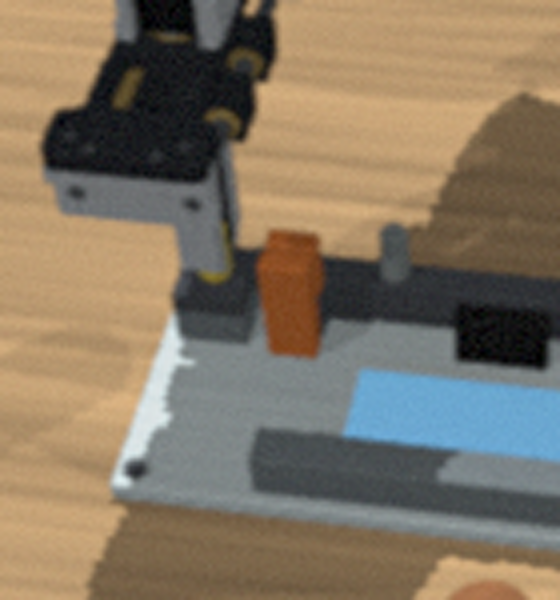

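The head is seated on the tongue, with 13.7 N of push-back at TCP z 10.6. I'll release it, rise, and check before going to the grips.

Emit:
carry_out(
  series=[
    {"delta_pos":[0,0,0],"turn":[0,0,0],"hand":0.35},
    {"delta_pos":[0,0,0],"turn":[0,0,0],"hand":0.35},
    {"delta_pos":[0,0,0],"turn":[0,0,0],"hand":0.35},
    {"delta_pos":[0,0,20],"turn":[0,0,0],"hand":0.45},
    {"delta_pos":[0,0,50],"turn":[0,0,0],"hand":0.5},
    {"delta_pos":[0,0,85],"turn":[0,0,0],"hand":0.5},
    {"delta_pos":[10,0,115],"turn":[0,0,0],"hand":0.5},
    {"delta_pos":[10,0,120],"turn":[0,0,0],"hand":0.5},
  ],
)

```text
clock: 20.95
eef_pos: [620.4, -140.7, 132.0]
eef_rot: [3.137, 0.001, 1.566]
wrist_force: [0.6, 0.8, 0.1]
finger_gap: 46.8
```

Emit:
carry_out(
  series=[
    {"delta_pos":[0,0,0],"turn":[0,0,0],"hand":0.5},
  ],
)

```text
clock: 21.08
eef_pos: [618.8, -140.4, 128.6]
eef_rot: [-3.141, -0.0, 1.566]
wrist_force: [-0.1, -0.2, -0.0]
finger_gap: 46.6
```

Run:
```python
from h import *
s=read_state();print(s["clock"],s["eef_pos"],s["eef_rot"],s["finger_gap"],s["wrist_force"])
w=get_calibration("wrist"); im=camera("wrist"); cv2.imwrite("pics/w13.png",im[:,:,::-1]); np.savez("w13.npz",K=w["intrinsics"],P=w["pose"])
for n,p in dict(head=[609.4,-140.6,70],g1=[619.5-13.25,-100.9,70],g2=[619.5+13.25,-100.9,70]).items(): print(n,proj(w,p))
```

```text
21.075 [ 618.78186481 -140.43780396  128.60966798] [-3.14115356e+00 -8.49567677e-05  1.56585609e+00] 46.63748382337509 [-0.08378403 -0.22832258 -0.03861655]
head [305.12203489 248.02560211]
g1 [299.74459    192.08163185]
g2 [338.56675663 191.88830036]
```

View pics/w13.png

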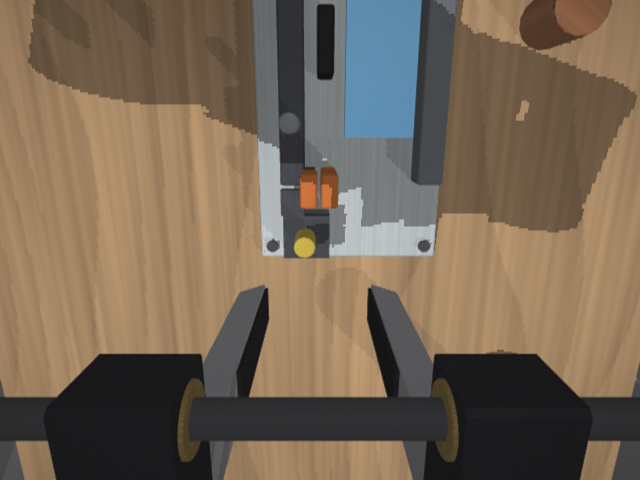

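Pin head at (305,245) is in place, and the grips span u 300–338 as predicted. I'll squeeze them now.

Emit:
carry_out(
  series=[
    {"delta_pos":[0.3,39.5,0],"turn":[0,0,0],"hand":0.5},
    {"delta_pos":[0.3,39.5,-35],"turn":[0,0,0],"hand":0.5},
    {"delta_pos":[0.3,39.5,-75],"turn":[0,0,0],"hand":0.5},
    {"delta_pos":[0.3,39.5,-105],"turn":[0,0,0],"hand":0.5},
    {"delta_pos":[0.3,39.5,-118],"turn":[0,0,0],"hand":0.5},
    {"delta_pos":[0.3,39.5,-119],"turn":[0,0,0],"hand":0.4},
    {"delta_pos":[0.3,39.5,-119],"turn":[0,0,0],"hand":0},
    {"delta_pos":[0.3,39.5,-119],"turn":[0,0,0],"hand":0},
  ],
  squeeze=25,
)

```text
clock: 22.12
eef_pos: [619.8, -101.1, 11.1]
eef_rot: [3.141, 0.0, 1.566]
wrist_force: [-3.0, -0.1, 4.4]
finger_gap: 26.4
```

Emit:
carry_out(
  series=[
    {"delta_pos":[0,0,0],"turn":[0,0,0],"hand":0},
    {"delta_pos":[0,0,0],"turn":[0,0,0],"hand":0},
    {"delta_pos":[0,0,0],"turn":[0,0,0],"hand":0},
  ],
)

```text
clock: 22.5
eef_pos: [619.8, -101.1, 11.1]
eef_rot: [3.141, 0.0, 1.566]
wrist_force: [-4.0, -0.4, 6.7]
finger_gap: 25.9
```

Run:
```python
from h import *
s=read_state();print(s["clock"],s["eef_pos"],s["eef_rot"],s["finger_gap"],s["wrist_force"])
w=get_calibration("wrist"); im=camera("wrist"); cv2.imwrite("pics/w14.png",im[:,:,::-1])
x=camera("scene")[:,:,::-1]; cv2.imwrite("pics/s14.png",cv2.resize(x[170:320,200:340],None,fx=4,fy=4,interpolation=cv2.INTER_CUBIC))
```

```text
22.5 [ 619.83363426 -101.13429064   11.11050416] [3.14050044e+00 3.56177974e-04 1.56581862e+00] 25.886967382945507 [-4.02777884 -0.42941411  6.74572997]
```

View pics/w14.png

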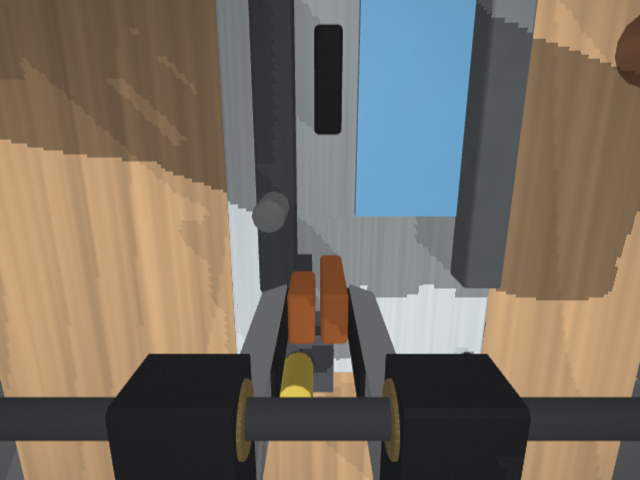

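View pics/s14.png

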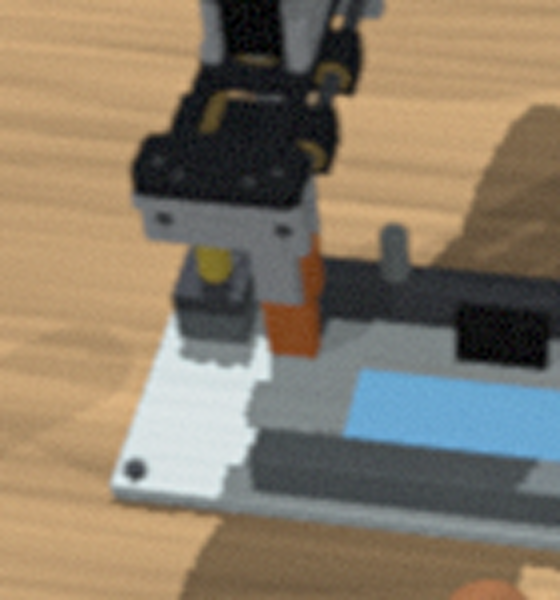

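Both fingers hold the grips (gap 25.9 against 26.5 nominal), the pin head is seated, and the straightedge is flush. I'll check the bystanders quickly, then hand in.

Run:
```python
from h import *
a=cv2.imread("pics/top0.png").astype(int); b=camera("top")[:,:,::-1].astype(int)
for n,(x,y) in dict(tin=(140,165),tube=(485,170),plug=(305,150)).items():
    print(n,np.abs(a-b)[y-25:y+25,x-25:x+25].mean().round(1))
s=read_state(); print(s["finger_gap"],s["wrist_force"].round(1))
print(sign_off())
```

```text
tin 25.9
tube 21.6
plug 23.5
26.293618333318904 [-3.9 -0.   6.3]
the job is handed in; nothing more can be done
None
```

The job is done and handed in at about 22.6 s of the 64 s allowed. The straightedge is against the strip, the jaw is shut, the pin is down through both holes, and the gripper is still squeezing the orange grips with a 25 N setting. The hand-in gives no verdict, so success rests on the checks below.

- **Straightedge:** placed flat on the bed. In the wrist view before closing the jaw, its edge line coincided with the strip edge, and its end was within about 1 mm of the strip's end.
- **Jaw:** pinched by the post and swung shut from about 0.66 rad. It pressed its stop with about 21 N, and the post ended where the shut position should put it.
- **Pin:** pushed down until it gave about 14 N of push-back, at a height matching the head resting on the tongue. Later wrist and scene views show the head seated.
- **Squeeze:** finger opening was 25.9 to 26.3 mm against 26.5 mm over the grips. I did not measure the force on each grip separately.

**Checks that disagreed or failed**
- **Finger tips:** the real tips are about 39 mm behind the reported TCP, not at it. My first grasp closed on nothing because of this. I measured the offset in the wrist and scene pictures and used it from then on.
- **Camera positions:** the top and scene cameras differed from the wrist camera by 2 to 4 mm, so I used the wrist camera.
- **Bystanders:** the final check of the tin, tube and plug was inconclusive. The picture differences of 22 to 26 grey levels were never traced to a cause; shifting arm shadows may explain them. I planned no motion near these objects and felt no unexpected force.

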